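# Move the chip guard to the stand with the casting

### The job

The next casting is on the unguarded blow-off stand. Squeeze the two finger tabs of the chip guard together so that both its sprung hinge pins draw in, lift the guard off the empty stand, then drop it into the hinge saddles of the stand with the casting and let both pins spring fully out into the ears, so that the guard hangs straight down in front of the casting. Leave the castings, the spray can and the tin where they are.

Things in the scene. Friction and masses are not known exactly. Their poses are not given: they have to be found in the camera images.
- guard_axis (a point): Chip guard: plain aluminium flap (130 wide, 4 thick) hanging from a level steel hinge barrel (20 diameter, 162 long, ends 81 either side of the middle); lower edge 120 below the axis; about 0.32 kg. Point: middle of the barrel, on its axis. Axes: y along the barrel, z up when hanging straight, x towards the stand's nest.
- guard_tabs (a point): Grasp point midway between the guard's two dark steel finger tabs, 36 mm from the barrel axis. Tabs: plates 24 wide, 5 thick, square to the barrel, standing 8 to 50 mm from its axis, leaning 35 degrees from z towards -x (up and to the front). Outer faces 68 apart when free, 40 squeezed. Reach along their lean, a finger on each outer face, closing along y. Axes as the guard.
- pin_left (a joint): Sprung hinge pin (9 diameter) at the guard's +y end, moved with the +y tab: 0 = fully out (tip 12 mm beyond the barrel's end), 0.014 m = fully drawn in (tip 2 mm inside). Spring 4 N at 0 to 8 N at 0.014. A grip of about 25 N holds both tabs firmly at their stops, so that the guard can be carried by them.
- pin_right (a joint): The same at the guard's -y end, moved with the -y tab.
- stand1_seat (a point): Hinge centre, 190 above the table, of the stand that carries the guard at the start (its nest is empty). Axes: y along the hinge line, z up, x from the open front to the nest (-x roughly towards the robot). Base 45 in front to 155 behind, 215 wide; two posts 34 behind the hinge line carry the ears. Guard goes in and out along a line leaning 35 degrees from vertical to -x.
- stand2_seat (a point): The same hinge centre of the second, identical stand, which has the casting on its nest (95 mm behind the hinge line) and no guard. A guard fully home has its barrel axis through this point. It enters along a line leaning 35 degrees from vertical to -x, pins drawn in.
- stand2_ear (a point): Centre of the pin hole (13 x 13 mm) in the inner face of stand 2's +y ear, 86 mm from the hinge centre; the other ear mirrors it. Ears: steel plates 12 thick, some 20 mm round the hole; a drawn-in guard has 5 mm play between them each way. Inside each ear a 90-degree V saddle (73 to 86 mm from the centre), opening up and to the front at 35 degrees, carries the barrel end.
- stand2_light (a point): White strip light across the top of stand 2 (stand 1 has the same): 44 deep, 230 wide, 30 high. Point: middle of its lower front edge, 4 mm behind the hinge line and 85 mm above it, so the gripper must come in tilted about 35 degrees, fingers pointing down and towards the nest.
- casting_center (a point): Grey flanged iron casting on stand 2's nest: foot flange 110 diameter, 68 high, 0.8 kg, loose. Point at its centre, half-way up.
- waiting_casting_center (a point): An identical casting standing on the table. Point at its centre, half-way up.
- spray_can_center (a point): White spray can standing on the table, 54 diameter, 160 high. Point at its centre.
- tin_center (a point): Bare metal tin standing on the table behind and between the stands, 72 diameter, 90 high. Point at its centre.
Things that resemble listed ones, but are neither listed nor needed, are in the scene too. What is meant by the part that bears guard_axis is not red, and is the larger of those in its own colour.

How it is judged:
By the outcome, as a careful person would: the job done as asked, in the order asked, and still so for the second after the job is handed in, with the robot touching nothing.
It also fails if it takes over 56 s, if anything falls off the work surface, if the arm or the gripper's body presses on something with over 40 N, if the wrist force passes 120 N, or if a joint passes its speed limit or range.

### The arm

A 6-joint arm with a two-finger parallel gripper is mounted at the origin on the work surface. World frame = base frame: x ahead of the robot, y to its left, z up, the work surface at z = 0. Lengths are in mm, angles in rad, forces in N, time in s.
With the tool pointing down it reaches from about 350 to 975 mm from the base axis. Payload 7.1 kg.
Tool frame: the origin (TCP) lies between the finger pads; the fingertips stand 19 mm ahead of it and the grasp point (between the pads) is the TCP; z points along the fingers, y is the line along which they close (so a half turn about z gives the same grasp; the last joint's range is limited). The gripper opens to 88 mm and grips with 3 to 60 N. Pads are 20 mm wide; open, the fingers measure 115 mm over their backs; the gripper's body (75 mm by 178 mm) begins 61 mm behind the grasp point.
Start: joints at [-1.134, 0.423, 1.63, -0, 1.089, -0.019], TCP at [275.127, -561.168, 241.675] pointing down, gripper open.
Joint ranges: [-3, 3], [-0.9, 2.11], [0.09, 2.58], [-1.31, 4.45], [0.11, 2.69], [-2.54, 2.54]. Speed limits (rad/s): [2.39, 2.39, 3.01, 3.14, 3.14, 3.14].

### API

Orientations are given as a rotation vector (axis times angle).
In Python, from workcell import ctrl gives the robot as it stands.
- The arm moves only by the tool arm_command, never from a script. Its argument "series" is a list of rows, each an object with "linear": the shift along the tool's x, y, z in m, a list of three; "turn": the turn about the tool's z in rad. A call has 1 to 10 rows; each row shifts and turns the commanded pose from where the row before left it, along the tool's axes as they then stand; what a row does not reach is not made up. A row lasts 1/10 s, in which the tool goes at most 50 mm and 8.59 degrees, less where a joint would pass 70% of its speed; a pose out of reach is approached as far as the arm can. A call with a gripper value outside its range is refused whole. "jaw" is the opening, from -1 (shut) to 1 (fully open), set as the call begins (left out, the last holds). The fingers move at their own pace and stop on an object; the grip force is fixed at half the most. Time passes only in rows, so rows that do not move let the fingers close. It gives the time, the measured TCP pose, the force, the opening and the grip force at its end, in the units of the state.
- ctrl.get_obs(): the state, without advancing time (a new reading comes with each control period).
- ctrl.get_image(name): name is "scene" or "side" or "wrist"; returns a dict with "frame" (420x560x3 uint8, blue, green, red), "fx", "fy", "cx", "cy" (pixels), "rvec" (rotation vector, rad) and "tvec" (3), from world to camera coordinates, as OpenCV has them. Camera axes: x right, y down, z forward; pixel columns grow to the right and rows downward; lengths in mm; the calibration is good to about 2 mm. A picture is of the moment at which its call begins. There is no depth.
- ctrl.close_job(): hands the job in; it is judged then, once.
The state is a dict: "t": time; "qpos": joint angles; "qvel": joint speeds; "joint_torque": joint torques, N m; "ee_pos": TCP position; "orientation": TCP orientation; "ft_force": force on the tool from outside, world axes, zero at the start; "moment": the same for the moment, N m; "width": finger opening in mm; "grasp_force": force on a finger pad.
Only numpy, scipy, OpenCV 4.12 (cv2) and the standard library are available. Lean on these libraries where they do the work, as an engineer would, in place of code of your own. Each camera call takes 0.05 s, during which the arm holds its last target. There are 200 camera calls.

## Working session

There is one attempt and no reset: what is moved stays moved. The work goes in short steps, Python scripts to look and compute and a tool call to move; the robot and the scene stay as the last step left them, time stands still between calls to the robot, and variables do not carry over. Pictures are saved under pics/ and viewed, at most 10 in all, crops included, and the job is handed in when it is done.

Besides the shell and the picture viewer there is one more tool, called after "Emit:" as name(argument=value, ...) on one line, values as JSON. arm_command: Moves the arm, as the interface text tells. Its arguments: {"type":"object","properties":{"series":{"type":"array"},"jaw":{"type":"number"}},"required":["series"]}

```bash
mkdir -p pics; ls; python3 - <<'E'
from workcell import ctrl
import cv2,numpy as np
print(ctrl.get_obs())
for n in ["scene","side","wrist"]:
    d=ctrl.get_image(n); cv2.imwrite(f"pics/{n}0.png",d["frame"])
    R=cv2.Rodrigues(np.array(d["rvec"]))[0]; print(n,d["fx"],d["cx"],(-R.T@np.array(d["tvec"]).ravel()),R[2])
a=cv2.imread("pics/scene0.png");b=cv2.imread("pics/side0.png")
cv2.imwrite("pics/both.png",np.vstack([a,b])[:, :])
E
```

```text
pics
{'t': 0.0, 'qpos': array([-1.13399411e+00,  4.23828433e-01,  1.63069070e+00, -1.63422025e-05,
        1.08860075e+00, -1.90135939e-02]), 'qvel': array([ 1.00564046e-03,  1.29367879e-04,  7.13579615e-05, -5.78743167e-04,
       -1.37131174e-03,  1.12708453e-03]), 'joint_torque': array([-1.64544857e-03, -5.44640994e+01, -2.73669577e+01,  6.42694300e-02,
        2.28848727e-02, -1.22749711e-04]), 'ee_pos': array([ 274.90920741, -560.70264262,  240.90914891]), 'orientation': array([-3.05889968e+00, -7.09486237e-01,  5.19486961e-04]), 'ft_force': array([ 0.10455644,  0.30122672, -0.26660461]), 'moment': array([-0.00780817, -0.00580962, -0.02267929]), 'grasp_force': 0.0, 'width': 87.67969181998996}
scene 462.5897065295652 271.87133127163474 [  684.34923039 -1201.2195201   1133.77579527] [-0.09674349  0.77633101 -0.62285701]
side 396.49702469412193 280.2564774362724 [  84.68958932  728.0971389  1186.69443741] [ 0.34671187 -0.56293317 -0.75026471]
wrist 335.581830404081 279.08387115504235 [ 350.47063964 -525.06573311  385.2561743 ] [-0.27390321 -0.13253546 -0.95258143]
```

View pics/scene0.png

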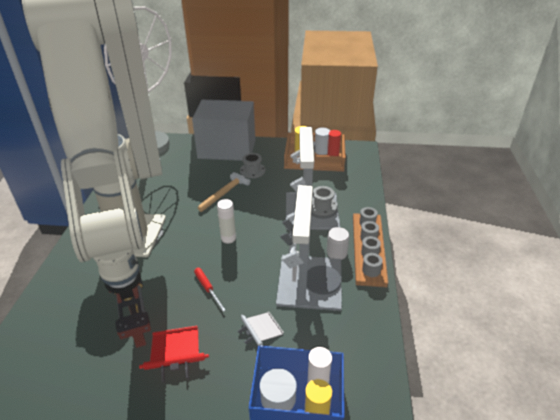

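View pics/side0.png

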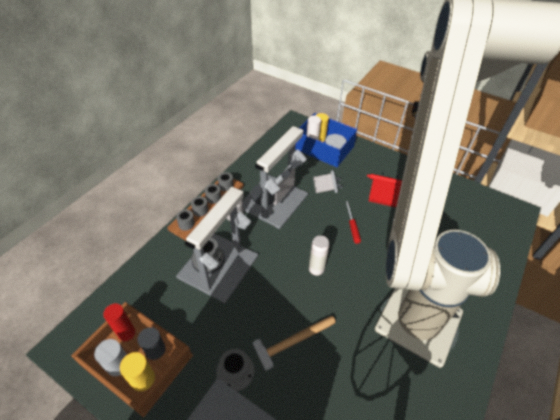

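The near stand (scene light (303,213)) is stand 1 with the empty nest. The far one (light (307,147), casting (324,198)) is stand 2. There are three guard-like things: the red one at scene (175,347), the small aluminium one lying at (262,327), and the one on stand 1. I'll enlarge to confirm.

```bash
python3 - <<'E'
import cv2,numpy as np
a=cv2.imread("pics/scene0.png");b=cv2.imread("pics/side0.png")
A=cv2.resize(a[115:315,255:385],(390,600),interpolation=cv2.INTER_CUBIC)
B=cv2.resize(b[115:315,175:310],(405,600),interpolation=cv2.INTER_CUBIC)
cv2.imwrite("pics/crop1.png",np.hstack([A,B]))
E
```

```text
(no output)
```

View pics/crop1.png

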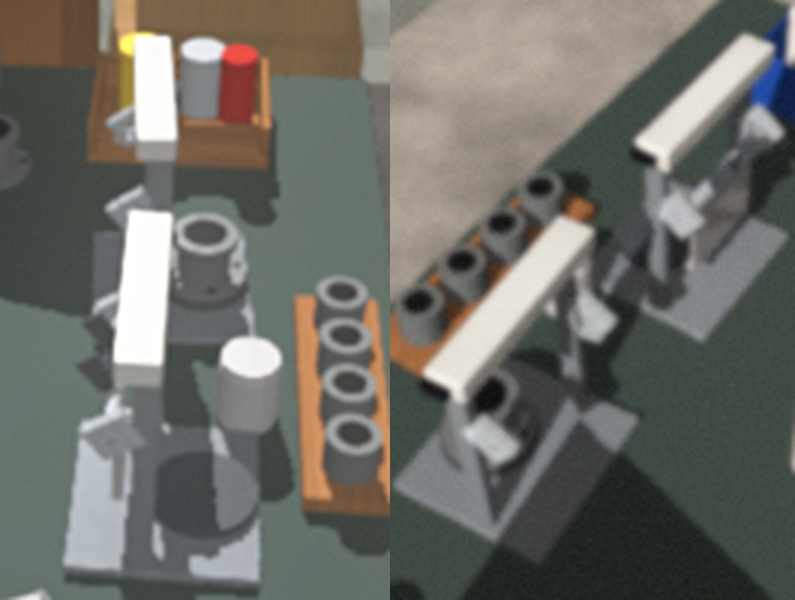

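```bash
cat > h.py <<'E'
from workcell import ctrl
import cv2,numpy as np
from scipy.optimize import least_squares
def proj(d,P):
    P=np.atleast_2d(np.array(P,float))
    K=np.array([[d["fx"],0,d["cx"]],[0,d["fy"],d["cy"]],[0,0,1]])
    return cv2.projectPoints(P,np.array(d["rvec"],float),np.array(d["tvec"],float),K,None)[0][:,0]
def fit(obs,x0,free_z=True):
    # obs: list of (cam, local points, pixels); returns x,y,z,yaw
    def W(p,L):
        c,s=np.cos(p[3]),np.sin(p[3]); L=np.array(L,float)
        return np.c_[p[0]+c*L[:,0]-s*L[:,1],p[1]+s*L[:,0]+c*L[:,1],p[2]+L[:,2]]
    def f(p): return np.concatenate([(proj(d,W(p,L))-np.array(q)).ravel() for d,L,q in obs])
    r=least_squares(f,x0,x_scale=[10,10,10,.05]); return r.x,r.fun
E
python3 - <<'E'
from h import *
s=ctrl.get_image("scene");d=ctrl.get_image("side")
S=lambda L:[(255+x/3-.33,115+y/3-.33) for x,y in L]
D=lambda L:[(175+(x-390)/3-.33,115+y/3-.33) for x,y in L]
loc=[(4,-115,115),(48,-115,115),(4,115,115),(48,115,115)]
for n,ps,pd in [("1",[(115,362),(160,364),(130,211),(172,212)],[(772,48),(745,35),(668,155),(636,143)]),
              ("2",[(135,138),(176,140),(135,37),(172,37)],[(593,230),(560,217),(465,390),(427,372)])]:
    x,r=fit([(s,loc,S(ps)),(d,loc,D(pd))],[700,-200,190,0]); print(n,x.round(3),r.round(1))
E
```

```text
1 [ 6.18577e+02 -1.71593e+02  1.88408e+02  5.00000e-03] [-0.8  0.   0.7  0.3 -0.5 -0.2 -0.1  0.2  0.8 -0.3 -0.7 -0.2 -0.2  0.6
 -0.6 -0.4]
2 [6.08418e+02 1.88948e+02 1.88124e+02 8.00000e-02] [ 0.4  0.8  0.2  0.1 -0.8  0.  -1.1 -0.   1.   0.  -0.1 -0.6 -0.7  0.1
 -1.1 -0.1]
```

```bash
cat >> h.py <<'E'
from scipy.spatial.transform import Rotation as Ro
def plan(target,turn,n):
    o=ctrl.get_obs(); R=Ro.from_rotvec(o["orientation"]); D=(np.array(target)-o["ee_pos"])/n/1000; t=turn/n
    for i in range(n):
        print('{"linear":%s,"turn":%.3f}'%([float(v) for v in R.inv().apply(D).round(4)],t),end=",")
        R=R*Ro.from_rotvec([0,0,t])
    print()
def st():
    o=ctrl.get_obs(); M=Ro.from_rotvec(o["orientation"]).as_matrix()
    print(o["t"],"p",o["ee_pos"].round(1),"q",o["qpos"].round(3),"w",round(o["width"],1),o["grasp_force"],"F",o["ft_force"].round(1))
    print("tool x",M[:,0].round(3),"y",M[:,1].round(3),"z",M[:,2].round(3),"tilt",np.degrees(np.arccos(-M[2,2])).round(2))
E
python3 - <<'E'
from h import *
plan([450,18,500],-2.72,19)
E
```

```text
{"linear":[0.0217, -0.0233, -0.0136],"turn":-0.143},{"linear":[0.0248, -0.02, -0.0136],"turn":-0.143},{"linear":[0.0274, -0.0162, -0.0136],"turn":-0.143},{"linear":[0.0294, -0.0122, -0.0136],"turn":-0.143},{"linear":[0.0309, -0.0079, -0.0136],"turn":-0.143},{"linear":[0.0317, -0.0034, -0.0136],"turn":-0.143},{"linear":[0.0318, 0.0012, -0.0136],"turn":-0.143},{"linear":[0.0313, 0.0057, -0.0136],"turn":-0.143},{"linear":[0.0302, 0.0101, -0.0136],"turn":-0.143},{"linear":[0.0284, 0.0143, -0.0136],"turn":-0.143},{"linear":[0.0261, 0.0182, -0.0136],"turn":-0.143},{"linear":[0.0232, 0.0218, -0.0136],"turn":-0.143},{"linear":[0.0199, 0.0249, -0.0136],"turn":-0.143},{"linear":[0.0161, 0.0274, -0.0136],"turn":-0.143},{"linear":[0.0121, 0.0295, -0.0136],"turn":-0.143},{"linear":[0.0077, 0.0309, -0.0136],"turn":-0.143},{"linear":[0.0032, 0.0317, -0.0136],"turn":-0.143},{"linear":[-0.0013, 0.0318, -0.0136],"turn":-0.143},{"linear":[-0.0058, 0.0313, -0.0136],"turn":-0.143},
```

Emit:
arm_command(series=[{"linear": [0.022, -0.023, -0.014], "turn": -0.143}, {"linear": [0.025, -0.02, -0.014], "turn": -0.143}, {"linear": [0.027, -0.016, -0.014], "turn": -0.143}, {"linear": [0.029, -0.012, -0.014], "turn": -0.143}, {"linear": [0.031, -0.008, -0.014], "turn": -0.143}, {"linear": [0.032, -0.003, -0.014], "turn": -0.143}, {"linear": [0.032, 0.001, -0.014], "turn": -0.143}, {"linear": [0.031, 0.006, -0.014], "turn": -0.143}, {"linear": [0.03, 0.01, -0.014], "turn": -0.143}, {"linear": [0.028, 0.014, -0.014], "turn": -0.143}], jaw=1)

```text
t: 1.25
ee_pos: [368.0, -256.4, 382.3]
orientation: [1.838, 2.547, 0.0]
ft_force: [0.5, 0.2, -0.8]
width: 87.6
grasp_force: 0.0
```

Emit:
arm_command(series=[{"linear": [0.026, 0.018, -0.014], "turn": -0.143}, {"linear": [0.023, 0.022, -0.014], "turn": -0.143}, {"linear": [0.02, 0.025, -0.014], "turn": -0.143}, {"linear": [0.016, 0.027, -0.014], "turn": -0.143}, {"linear": [0.012, 0.03, -0.014], "turn": -0.143}, {"linear": [0.008, 0.031, -0.014], "turn": -0.143}, {"linear": [0.003, 0.032, -0.014], "turn": -0.143}, {"linear": [-0.001, 0.032, -0.014], "turn": -0.143}, {"linear": [-0.006, 0.031, -0.014], "turn": -0.143}])

```text
t: 2.15
ee_pos: [451.6, 18.0, 508.4]
orientation: [-0.058, 3.141, -0.0]
ft_force: [1.2, 0.4, 0.0]
width: 88.1
grasp_force: 0.0
```

```bash
python3 -c "
from h import *
st()"
```

```text
2.15 p [451.6  18.  508.4] q [ 0.014 -0.059  1.626 -0.     1.575 -1.594] w 88.1 0.0 F [1.2 0.4 0. ]
tool x [-0.999 -0.037 -0.   ] y [-0.037  0.999 -0.   ] z [ 0.  0. -1.] tilt 0.02
```

Emit:
arm_command(series=[{"linear": [-0.04, 0.007, 0], "turn": 0}, {"linear": [-0.045, 0.007, 0], "turn": 0}, {"linear": [-0.045, 0.007, 0], "turn": 0}, {"linear": [-0.045, 0, 0], "turn": 0}, {"linear": [-0.045, 0, 0], "turn": 0}, {"linear": [-0.045, 0, 0], "turn": 0}, {"linear": [-0.045, 0, 0], "turn": 0}, {"linear": [-0.045, 0, 0], "turn": 0}, {"linear": [-0.045, 0, 0], "turn": 0}, {"linear": [-0.045, 0, 0], "turn": 0}])

```text
t: 3.15
ee_pos: [892.0, 51.4, 507.5]
orientation: [0.049, -3.141, 0.0]
ft_force: [1.1, -0.5, 0.4]
width: 87.5
grasp_force: 0.0
```

```bash
python3 -c "
from h import *
st()"
```

```text
3.15 p [892.   51.4 507.5] q [ 0.044  0.825  0.375 -0.     1.942 -1.558] w 87.5 0.0 F [ 1.1 -0.5  0.4]
tool x [-1.    -0.031  0.   ] y [-0.031  1.    -0.   ] z [-0. -0. -1.] tilt 0.02
```

Emit:
arm_command(series=[{"linear": [-0.03, 0, 0], "turn": 0}, {"linear": [-0.03, 0, 0], "turn": 0}, {"linear": [-0.03, 0, 0], "turn": 0}, {"linear": [-0.03, 0, 0], "turn": 0}])

```text
t: 3.55
ee_pos: [952.8, 51.9, 479.8]
orientation: [-0.048, 3.095, 0.003]
ft_force: [-0.8, -0.2, 0.3]
width: 87.9
grasp_force: 0.0
```

```bash
python3 -c "
from h import *
st()"
```

```text
3.55 p [952.8  51.9 479.8] q [ 4.200e-02  1.003e+00  8.700e-02  1.000e-03  2.005e+00 -1.560e+00] w 87.9 0.0 F [-0.8 -0.2  0.3]
tool x [-0.998 -0.031 -0.046] y [-0.031  1.     0.001] z [ 0.046  0.003 -0.999] tilt 2.64
```

Emit:
arm_command(series=[{"linear": [-0.03, 0, 0], "turn": 0}, {"linear": [-0.03, 0, 0], "turn": 0}, {"linear": [-0.03, 0, 0], "turn": 0}, {"linear": [0, 0, 0], "turn": 0}])

```text
t: 3.95
ee_pos: [979.2, 51.3, 457.7]
orientation: [-0.047, 3.042, 0.006]
ft_force: [-0.0, 0.6, -0.2]
width: 87.5
grasp_force: 0.0
```

```bash
python3 -c "
from h import *
st()"
```

```text
3.95 p [979.2  51.3 457.7] q [ 4.000e-02  1.028e+00  8.700e-02  1.000e-03  1.927e+00 -1.561e+00] w 87.5 0.0 F [-0.   0.6 -0.2]
tool x [-0.995 -0.031 -0.099] y [-0.031  1.     0.002] z [ 0.099  0.005 -0.995] tilt 5.67
```

Emit:
arm_command(series=[{"linear": [-0.046, 0, -0.018], "turn": 0}, {"linear": [-0.046, 0, -0.018], "turn": 0}, {"linear": [-0.046, 0, -0.018], "turn": 0}, {"linear": [-0.046, 0, -0.018], "turn": 0}, {"linear": [-0.046, 0, -0.018], "turn": 0}])

```text
t: 4.45
ee_pos: [1009.8, 48.6, 498.4]
orientation: [-0.045, 2.882, 0.013]
ft_force: [0.9, -0.6, -0.6]
width: 87.8
grasp_force: 0.0
```

```bash
python3 -c "
from h import *
st()"
```

```text
4.45 p [1009.8   48.6  498.4] q [ 0.035  0.994  0.087  0.004  1.801 -1.565] w 87.8 0.0 F [ 0.9 -0.6 -0.6]
tool x [-0.966 -0.029 -0.256] y [-0.032  0.999  0.005] z [ 0.256  0.013 -0.967] tilt 14.86
```

Emit:
arm_command(series=[{"linear": [-0.047, 0, -0.014], "turn": 0}, {"linear": [-0.047, 0, -0.012], "turn": 0}, {"linear": [-0.047, 0, -0.01], "turn": 0}, {"linear": [-0.047, 0, -0.01], "turn": 0}, {"linear": [-0.047, 0, -0.008], "turn": 0}, {"linear": [-0.048, 0, -0.006], "turn": 0}, {"linear": [-0.048, 0, -0.004], "turn": 0}])

```text
t: 5.15
ee_pos: [1056.8, 45.9, 545.4]
orientation: [-0.041, 2.663, 0.022]
ft_force: [-0.7, 0.5, 0.2]
width: 88.2
grasp_force: 0.0
```

```bash
python3 -c "
from h import *
st()"
```

```text
5.15 p [1056.8   45.9  545.4] q [ 0.03   0.968  0.087  0.009  1.608 -1.57 ] w 88.2 0.0 F [-0.7  0.5  0.2]
tool x [-0.887 -0.026 -0.46 ] y [-0.033  0.999  0.008] z [ 0.46   0.022 -0.888] tilt 27.41
```

Emit:
arm_command(series=[{"linear": [-0.049, 0, 0], "turn": 0}, {"linear": [-0.049, 0, 0], "turn": 0}, {"linear": [-0.049, 0, 0], "turn": 0}, {"linear": [-0.049, 0, 0], "turn": 0}])

```text
t: 5.55
ee_pos: [1086.5, 45.0, 567.8]
orientation: [-0.039, 2.536, 0.025]
ft_force: [0.1, -0.3, 0.6]
width: 87.8
grasp_force: 0.0
```

```bash
python3 -c "
from h import *
st()"
```

```text
5.55 p [1086.5   45.   567.8] q [ 0.027  0.964  0.087  0.011  1.485 -1.572] w 87.8 0.0 F [ 0.1 -0.3  0.6]
tool x [-0.822 -0.022 -0.569] y [-0.034  0.999  0.009] z [ 0.568  0.027 -0.822] tilt 34.67
```

```bash
python3 -c "
from h import *
plan([500,-172,370],0,16)" | cut -c1-60
```

```text
{"linear":[0.0375, -0.0124, -0.011],"turn":0.000},{"linear":
```

Emit:
arm_command(series=[{"linear": [0.03, -0.01, -0.01], "turn": 0}, {"linear": [0.0375, -0.0125, -0.011], "turn": 0}, {"linear": [0.0375, -0.0125, -0.011], "turn": 0}, {"linear": [0.0375, -0.0125, -0.011], "turn": 0}, {"linear": [0.0375, -0.0125, -0.011], "turn": 0}, {"linear": [0.0375, -0.0125, -0.011], "turn": 0}, {"linear": [0.0375, -0.0125, -0.011], "turn": 0}, {"linear": [0.0375, -0.0125, -0.011], "turn": 0}, {"linear": [0.0375, -0.0125, -0.011], "turn": 0}, {"linear": [0.0375, -0.0125, -0.011], "turn": 0}])

```text
t: 6.55
ee_pos: [742.8, -83.7, 454.9]
orientation: [-0.039, 2.536, 0.024]
ft_force: [-0.1, -0.3, -1.0]
width: 88.1
grasp_force: 0.0
```

```bash
python3 -c "
from h import *
st()
plan([500,-172,370],0,6)" | cut -c1-160
```

```text
6.55 p [742.8 -83.7 454.9] q [-0.177  0.22   1.541  0.178  0.794 -1.866] w 88.1 0.0 F [-0.1 -0.3 -1. ]
tool x [-0.822 -0.023 -0.569] y [-0.034  0.999  0.009] z [ 0.569  0.026 -0.822] tilt 34.7
{"linear":[0.0416, -0.0135, -0.0118],"turn":0.000},{"linear":[0.0416, -0.0135, -0.0118],"turn":0.000},{"linear":[0.0416, -0.0135, -0.0118],"turn":0.000},{"linea
```

Emit:
arm_command(series=[{"linear": [0.0415, -0.0135, -0.012], "turn": 0}, {"linear": [0.0415, -0.0135, -0.012], "turn": 0}, {"linear": [0.0415, -0.0135, -0.012], "turn": 0}, {"linear": [0.0415, -0.0135, -0.012], "turn": 0}, {"linear": [0.0415, -0.0135, -0.012], "turn": 0}, {"linear": [0.0415, -0.0135, -0.012], "turn": 0}, {"linear": [0, 0, 0], "turn": 0}])

```text
t: 7.25
ee_pos: [496.9, -172.4, 369.9]
orientation: [-0.035, 2.54, 0.025]
ft_force: [-0.2, -1.1, -0.3]
width: 88.1
grasp_force: 0.0
```

```bash
python3 -c "
from h import *
st()
d=ctrl.get_image('wrist');import pickle;pickle.dump(d,open('w1.pkl','wb'))
f=cv2.resize(d['frame'],(800,600),interpolation=cv2.INTER_CUBIC)
cv2.imwrite('pics/w1.png',f)
print(proj(d,[[619,-172,189],[598,-172,218]])*800/560)
"
```

```text
7.25 p [ 496.9 -172.4  369.9] q [-0.527 -0.063  2.045  0.496  0.699 -2.434] w 88.1 0.0 F [-0.2 -1.1 -0.3]
tool x [-0.824 -0.02  -0.566] y [-0.031  0.999  0.01 ] z [ 0.565  0.025 -0.825] tilt 34.44
[[393.23490127 258.34960522]
 [394.04601763 268.40751694]]
```

View pics/w1.png

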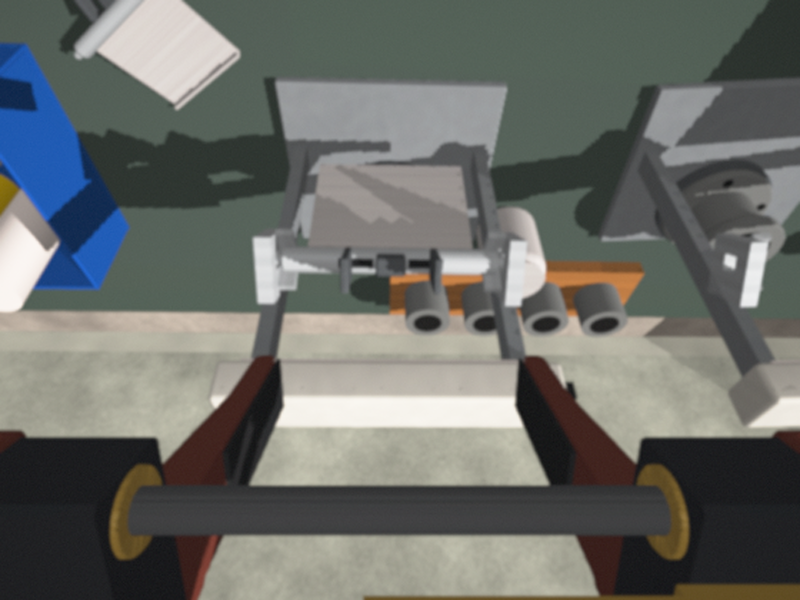

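The picture confirms it. The guard on stand 1, with barrel (283–495, ~262), tabs at (346,268) and (436,268) and plain flap ~155 px wide, is the larger aluminium one. The small one lies at (165,45). The predicted seat (393,258) agrees within about 3 mm, so I'll move closer for a second look.

```bash
python3 -c "
from h import *
plan([564,-174,268],0,4)" | cut -c1-160
```

```text
{"linear":[0.0014, -0.001, 0.0305],"turn":0.000},{"linear":[0.0014, -0.001, 0.0305],"turn":0.000},{"linear":[0.0014, -0.001, 0.0305],"turn":0.000},{"linear":[0.
```

Emit:
arm_command(series=[{"linear": [0.0015, -0.001, 0.03], "turn": 0}, {"linear": [0.0015, -0.001, 0.03], "turn": 0}, {"linear": [0.0015, -0.001, 0.03], "turn": 0}, {"linear": [0.0015, -0.001, 0.03], "turn": 0}, {"linear": [0, 0, 0], "turn": 0}])

```text
t: 7.8
ee_pos: [567.7, -169.5, 270.1]
orientation: [-0.036, 2.547, 0.022]
ft_force: [0.1, 0.1, 0.7]
width: 87.6
grasp_force: 0.0
```

```bash
python3 -c "
from h import *
st()
d=ctrl.get_image('wrist');import pickle;pickle.dump(d,open('w2.pkl','wb'))
p=proj(d,[[619,-173,189],[598,-173,218],[619,-92,189],[619,-254,189]]);print(p)
f=cv2.resize(d['frame'][100:310,140:420],(800,600),interpolation=cv2.INTER_CUBIC)
print((p-[140,100])*800/280)
cv2.imwrite('pics/w2.png',f)
"
```

```text
7.8 p [ 567.7 -169.5  270.1] q [-0.438  0.183  2.038  0.626  0.458 -2.539] w 87.6 0.0 F [0.1 0.1 0.7]
tool x [-0.828 -0.021 -0.56 ] y [-0.031  0.999  0.008] z [ 0.56   0.024 -0.828] tilt 34.08
[[272.80897985 215.08519989]
 [273.21825707 230.93816241]
 [379.14552517 216.4019363 ]
 [164.40462148 213.74285832]]
[[379.45422815 328.81485682]
 [380.62359163 374.10903547]
 [683.27292904 332.57696084]
 [ 69.72748996 324.97959519]]
```

View pics/w2.png

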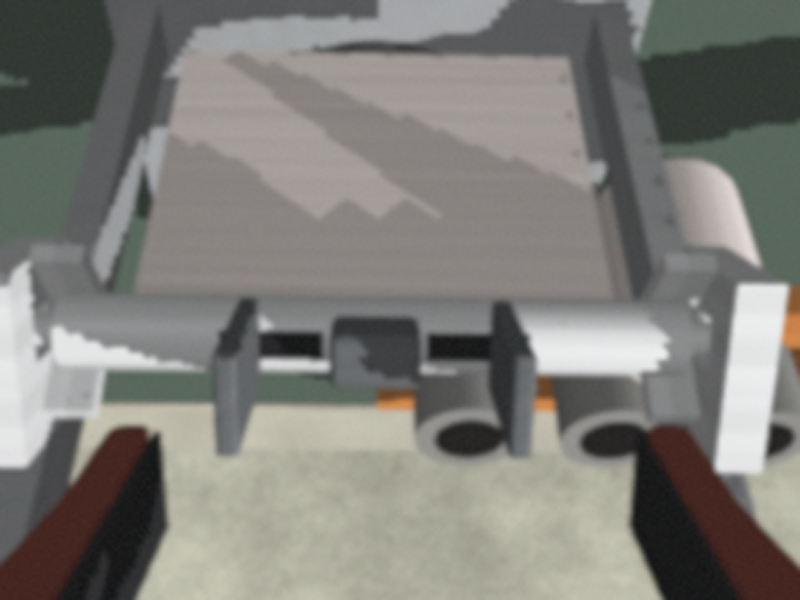

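```bash
cat > kin.py <<'E'
import numpy as np
from scipy.optimize import least_squares
from scipy.spatial.transform import Rotation as Ro
# states: q, p
S=[([-1.134,.4238,1.6307,0,1.0886,-.019],[274.9,-560.7,240.9]),([.014,-.059,1.626,0,1.575,-1.594],[451.6,18,508.4]),
([.044,.825,.375,0,1.942,-1.558],[892,51.4,507.5]),([.042,1.003,.087,.001,2.005,-1.56],[952.8,51.9,479.8]),([.03,.968,.087,.009,1.608,-1.57],[1056.8,45.9,545.4]),
([-.177,.22,1.541,.178,.794,-1.866],[742.8,-83.7,454.9]),([-.527,-.063,2.045,.496,.699,-2.434],[496.9,-172.4,369.9]),([-.438,.183,2.038,.626,.458,-2.539],[567.7,-169.5,270.1])]
def fk(q,k):
    h,L1,L2,Lt,c,e=k
    A=Ro.from_euler('ZY',[q[0],q[1]]); B=A*Ro.from_euler('Y',q[2])
    C=B*Ro.from_euler('ZYZ',[q[3],q[4],q[5]])
    p=np.array([0,0,h])+A.apply([0,e,L1])+B.apply([c,0,L2])+C.apply([0,0,Lt])
    return p,C
r=least_squares(lambda k:np.concatenate([fk(q,k)[0]-p for q,p in S]),[300,480,480,250,0,12])
k=r.x
def ik(p,R,q0):
    lo=[-3,-.9,.087,-1.31,.11,-4];hi=[3,2.11,2.58,4.45,2.69,4]
    def f(q):
        a,C=fk(q,k); return np.r_[(a-p)/100,(C.inv()*R).as_rotvec()]
    s=least_squares(f,q0,bounds=(lo,hi)); return s.x,abs(s.fun).max()
if __name__=="__main__":
    print(k.round(1),abs(r.fun).max())
    print(fk(S[-1][0],k)[1].as_matrix().round(3))
    def Rt(tilt,yaw): # unflipped: x to robot
        return Ro.from_euler('ZY',[yaw,-tilt])*Ro.from_matrix([[-1,0,0],[0,1,0],[0,0,-1]])
    for name,s,ys in [("1",[619,-173,189],(0.005,.03)),("2",[608,189,189],(.08,.045))]:
      for yaw in ys:
        R=Rt(np.radians(35),yaw); n=R.apply([0,0,-1])
        for b in (36,56,100,150,250):
            q,e=ik(np.array(s)+n*b,R,np.clip(S[-1][0],-2.5,2.5)); print(name,yaw,b,q.round(2),round(e,4))
E
python3 kin.py
```

```text
[312.2 563.2 484.8 290.7  77.4  11.8] 0.4515429121871648
[[ 0.03  -0.828  0.56 ]
 [-1.    -0.021  0.024]
 [-0.008 -0.56  -0.828]]
1 0.005 36 [-0.41  0.31  2.03  0.8   0.33 -1.12] 0.0
1 0.005 56 [-0.42  0.26  2.04  0.74  0.36 -1.07] 0.0
1 0.005 100 [-0.44  0.17  2.06  0.64  0.43 -0.97] 0.0
1 0.005 150 [-0.47  0.07  2.07  0.56  0.52 -0.9 ] 0.0
1 0.005 250 [-0.55 -0.13  2.05  0.46  0.74 -0.82] 0.0
1 0.03 36 [-0.42  0.31  2.03  0.82  0.35 -1.16] 0.0
1 0.03 56 [-0.43  0.27  2.04  0.77  0.37 -1.12] 0.0
1 0.03 100 [-0.45  0.17  2.05  0.67  0.44 -1.03] 0.0
1 0.03 150 [-0.49  0.07  2.06  0.59  0.54 -0.95] 0.0
1 0.03 250 [-0.57 -0.13  2.05  0.49  0.76 -0.88] 0.0
2 0.08 36 [ 0.37  0.29  2.05 -0.68  0.26  0.9 ] 0.0
2 0.08 56 [ 0.37  0.25  2.06 -0.62  0.29  0.84] 0.0
2 0.08 100 [ 0.39  0.15  2.08 -0.52  0.36  0.74] 0.0
2 0.08 150 [ 0.41  0.05  2.09 -0.44  0.46  0.67] 0.0
2 0.08 250 [ 0.47 -0.16  2.07 -0.35  0.68  0.6 ] 0.0
2 0.045 36 [ 0.38  0.3   2.05 -0.74  0.28  0.99] 0.0
2 0.045 56 [ 0.39  0.25  2.06 -0.68  0.31  0.94] 0.0
2 0.045 100 [ 0.41  0.16  2.07 -0.57  0.39  0.84] 0.0
2 0.045 150 [ 0.43  0.05  2.08 -0.49  0.48  0.76] 0.0
2 0.045 250 [ 0.5  -0.15  2.07 -0.4   0.7   0.69] 0.0
```

The crop shows the tab tips' outer edges at x=217 and 532 (y≈450) and the barrel's middle at row ~333. That puts stand 1's seat at about (619,-174.5,189.5), within 2 mm of the triangulation. Joint 6 is at its range, so I'll half-turn the gripper for this job. First, a look at stand 2.

Emit:
arm_command(series=[{"linear": [0, 0, -0.04], "turn": 0}, {"linear": [0, 0, -0.045], "turn": 0}, {"linear": [0, 0, -0.045], "turn": 0}, {"linear": [0, 0.045, 0], "turn": 0}, {"linear": [0, 0.045, 0], "turn": 0}, {"linear": [0, 0.045, 0], "turn": 0}, {"linear": [0, 0.045, 0], "turn": 0}, {"linear": [0, 0.045, 0], "turn": 0}, {"linear": [0, 0.045, 0], "turn": 0}, {"linear": [0, 0.045, 0], "turn": 0}])

```text
t: 8.85
ee_pos: [483.7, 142.2, 384.9]
orientation: [-0.033, 2.539, 0.022]
ft_force: [0.8, -1.0, 0.2]
width: 88.2
grasp_force: 0.0
```

Emit:
arm_command(series=[{"linear": [0, 0.045, 0], "turn": 0}, {"linear": [0, 0, 0.045], "turn": 0}, {"linear": [0, 0, 0.045], "turn": 0}, {"linear": [0, 0, 0.04], "turn": 0}, {"linear": [0, 0, 0], "turn": 0}])

```text
t: 9.35
ee_pos: [555.6, 188.0, 271.6]
orientation: [-0.035, 2.549, 0.017]
ft_force: [-0.0, -1.0, 0.3]
width: 88.0
grasp_force: 0.0
```

```bash
python3 -c "
from h import *
st()
d=ctrl.get_image('wrist');import pickle;pickle.dump(d,open('w3.pkl','wb'))
c,s=np.cos(.08),np.sin(.08)
L=np.array([[0,86,0],[0,-86,0],[4,115,85],[4,-115,85],[0,0,0]])
P=np.c_[608.4+c*L[:,0]-s*L[:,1],189+s*L[:,0]+c*L[:,1],189+L[:,2]]
p=proj(d,P)
f=cv2.resize(d['frame'][100:310,140:420],(800,600),interpolation=cv2.INTER_CUBIC)
print(((p-[140,100])*800/280).round(0))
cv2.imwrite('pics/w3.png',f)
"
```

```text
9.35 p [555.6 188.  271.6] q [ 0.406  0.168  2.052 -0.529  0.412 -0.759] w 88.0 0.0 F [-0.  -1.   0.3]
tool x [-0.829 -0.021 -0.558] y [-0.029  1.     0.005] z [ 0.558  0.02  -0.83 ] tilt 33.95
[[ 724.  317.]
 [  79.  340.]
 [ 947.  642.]
 [-123.  666.]
 [ 398.  328.]]
```

View pics/w3.png

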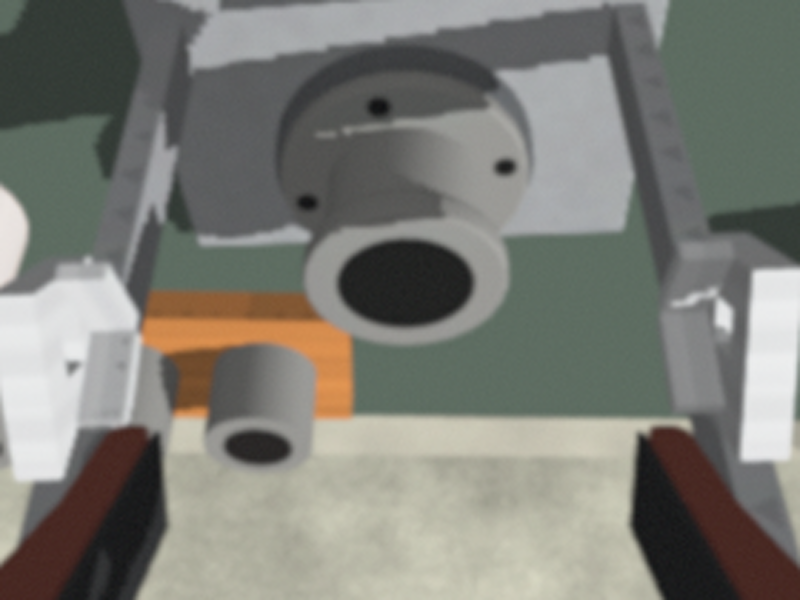

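```bash
python3 - <<'E'
from kin import *
from h import plan
R=Ro.from_rotvec([-.035,2.549,.017])
for z in (330,400):
  for x in (400,370,340,310,280):
    q,e=ik(np.array([x,-.35*x+40,z]),R,[-.2,-.1,2.1,0.2,.6,-1.]); print(x,z,q.round(2),round(e,4))
def Rt(tilt,yaw): return Ro.from_euler('ZY',[yaw,-tilt])*Ro.from_matrix([[-1,0,0],[0,1,0],[0,0,-1]])
for t in (33,30,28):
    Rr=Rt(np.radians(t),.08)
    for s,m in (([619-20.6,-174.5,189+29.5],-.42),([608.4-20.6,189-1.6,189+29.5],.4)):
        q,e=ik(np.array(s),Rr,[m,.3,2,-m,.4,m]); print(t,q.round(2),round(q[5]+np.pi/2,3))
plan([380,-60,400],3.1416,22)
E
```

```text
400 330 [-0.46 -0.25  2.28  0.47  0.63 -0.81] 0.0
370 330 [-0.48 -0.32  2.33  0.47  0.66 -0.81] 0.0
340 330 [-0.5  -0.4   2.37  0.46  0.7  -0.82] 0.0
310 330 [-0.54 -0.49  2.41  0.45  0.76 -0.82] 0.0
280 330 [-0.58 -0.58  2.44  0.45  0.84 -0.84] 0.0
400 400 [-0.46 -0.34  2.18  0.38  0.81 -0.69] 0.0
370 400 [-0.48 -0.41  2.22  0.38  0.85 -0.69] 0.0
340 400 [-0.5  -0.49  2.25  0.38  0.89 -0.7 ] 0.0
310 400 [-0.54 -0.57  2.28  0.38  0.95 -0.71] 0.0
280 400 [-0.58 -0.66  2.31  0.39  1.02 -0.74] 0.0
33 [-0.43  0.31  2.    0.73  0.41 -1.13] 0.446
33 [ 0.36  0.3   2.03 -0.54  0.3   0.76] 2.328
30 [-0.41  0.32  1.97  0.58  0.45 -0.97] 0.603
30 [ 0.35  0.3   2.   -0.39  0.36  0.61] 2.177
28 [-0.41  0.32  1.95  0.49  0.48 -0.88] 0.691
28 [ 0.35  0.3   1.98 -0.32  0.41  0.53] 2.105
{"linear":[0.0036, -0.011, -0.0094],"turn":0.143},{"linear":[0.002, -0.0114, -0.0094],"turn":0.143},{"linear":[0.0004, -0.0116, -0.0094],"turn":0.143},{"linear":[-0.0013, -0.0115, -0.0094],"turn":0.143},{"linear":[-0.0029, -0.0112, -0.0094],"turn":0.143},{"linear":[-0.0045, -0.0107, -0.0094],"turn":0.143},{"linear":[-0.0059, -0.0099, -0.0094],"turn":0.143},{"linear":[-0.0073, -0.009, -0.0094],"turn":0.143},{"linear":[-0.0085, -0.0079, -0.0094],"turn":0.143},{"linear":[-0.0095, -0.0066, -0.0094],"turn":0.143},{"linear":[-0.0104, -0.0052, -0.0094],"turn":0.143},{"linear":[-0.011, -0.0036, -0.0094],"turn":0.143},{"linear":[-0.0114, -0.002, -0.0094],"turn":0.143},{"linear":[-0.0116, -0.0004, -0.0094],"turn":0.143},{"linear":[-0.0115, 0.0013, -0.0094],"turn":0.143},{"linear":[-0.0112, 0.0029, -0.0094],"turn":0.143},{"linear":[-0.0107, 0.0045, -0.0094],"turn":0.143},{"linear":[-0.0099, 0.0059, -0.0094],"turn":0.143},{"linear":[-0.009, 0.0073, -0.0094],"turn":0.143},{"linear":[-0.0079, 0.0085, -0.0094],"turn":0.143},{"linear":[-0.0066, 0.0095, -0.0094],"turn":0.143},{"linear":[-0.0052, 0.0104, -0.0094],"turn":0.143},
```

```bash
python3 - <<'E'
from kin import *
R0=Ro.from_rotvec([-.035,2.549,.017])
for a in (0,-.03,-.05):
    R=R0*Ro.from_rotvec([0,0,a]); M=R.as_matrix()
    for s,m in (([619-20.6,-174.5,189+29.5],-.42),([608.4-20.6,189-1.6,189+29.5],.4)):
        q,e=ik(np.array(s),R,[m,.3,2,-m,.4,m]); print(a,M[:,1].round(3),q.round(2),round(q[5]+np.pi/2,3),e)
E
```

```text
0 [-0.029  1.     0.005] [-0.42  0.31  2.02  0.76  0.36 -1.1 ] 0.474 1.1368683772161603e-15
0 [-0.029  1.     0.005] [ 0.38  0.3   2.04 -0.67  0.31  0.94] 2.513 2.0747847884194925e-14
-0.03 [-0.054  0.998 -0.012] [-0.42  0.31  2.02  0.76  0.36 -1.13] 0.444 5.115907697472721e-15
-0.03 [-0.054  0.998 -0.012] [ 0.38  0.3   2.04 -0.67  0.31  0.91] 2.483 2.4726887204451486e-14
-0.05 [-0.07   0.997 -0.023] [-0.42  0.31  2.02  0.76  0.36 -1.15] 0.424 1.1368683772161603e-15
-0.05 [-0.07   0.997 -0.023] [ 0.38  0.3   2.04 -0.67  0.31  0.89] 2.463 3.495870259939693e-14
```

Emit:
arm_command(series=[{"linear": [0, 0, -0.045], "turn": 0}, {"linear": [0, 0, -0.045], "turn": 0}, {"linear": [0, 0, -0.045], "turn": 0}])

```text
t: 9.7
ee_pos: [478.1, 184.9, 390.3]
orientation: [-0.034, 2.542, 0.023]
ft_force: [1.2, -0.1, -0.1]
width: 87.7
grasp_force: 0.0
```

```bash
python3 -c "
from h import *
st()
plan([490,-174,380],3.1416,22)"
```

```text
9.7 p [478.1 184.9 390.3] q [ 0.483 -0.119  2.045 -0.384  0.699 -0.884] w 87.7 0.0 F [ 1.2 -0.1 -0.1]
tool x [-0.825 -0.019 -0.564] y [-0.029  1.     0.009] z [ 0.564  0.024 -0.825] tilt 34.37
{"linear":[0.0001, -0.0163, 0.0003],"turn":0.143},{"linear":[-0.0022, -0.0162, 0.0003],"turn":0.143},{"linear":[-0.0045, -0.0157, 0.0003],"turn":0.143},{"linear":[-0.0067, -0.0149, 0.0003],"turn":0.143},{"linear":[-0.0087, -0.0138, 0.0003],"turn":0.143},{"linear":[-0.0106, -0.0124, 0.0003],"turn":0.143},{"linear":[-0.0123, -0.0108, 0.0003],"turn":0.143},{"linear":[-0.0137, -0.0089, 0.0003],"turn":0.143},{"linear":[-0.0148, -0.0069, 0.0003],"turn":0.143},{"linear":[-0.0156, -0.0047, 0.0003],"turn":0.143},{"linear":[-0.0161, -0.0025, 0.0003],"turn":0.143},{"linear":[-0.0163, -0.0001, 0.0003],"turn":0.143},{"linear":[-0.0162, 0.0022, 0.0003],"turn":0.143},{"linear":[-0.0157, 0.0045, 0.0003],"turn":0.143},{"linear":[-0.0149, 0.0067, 0.0003],"turn":0.143},{"linear":[-0.0138, 0.0087, 0.0003],"turn":0.143},{"linear":[-0.0124, 0.0106, 0.0003],"turn":0.143},{"linear":[-0.0108, 0.0123, 0.0003],"turn":0.143},{"linear":[-0.0089, 0.0137, 0.0003],"turn":0.143},{"linear":[-0.0069, 0.0148, 0.0003],"turn":0.143},{"linear":[-0.0047, 0.0156, 0.0003],"turn":0.143},{"linear":[-0.0025, 0.0161, 0.0003],"turn":0.143},
```

Emit:
arm_command(series=[{"linear": [0, -0.016, 0], "turn": 0.143}, {"linear": [-0.002, -0.016, 0], "turn": 0.143}, {"linear": [-0.0045, -0.016, 0], "turn": 0.143}, {"linear": [-0.007, -0.015, 0], "turn": 0.143}, {"linear": [-0.009, -0.014, 0], "turn": 0.143}, {"linear": [-0.011, -0.012, 0], "turn": 0.143}, {"linear": [-0.012, -0.011, 0], "turn": 0.143}, {"linear": [-0.014, -0.009, 0], "turn": 0.143}, {"linear": [-0.015, -0.007, 0], "turn": 0.143}, {"linear": [-0.016, -0.005, 0], "turn": 0.143}])

```text
t: 10.7
ee_pos: [483.1, 20.5, 388.3]
orientation: [1.711, 2.015, 0.557]
ft_force: [0.2, 1.6, -0.0]
width: 88.0
grasp_force: 0.0
```

Emit:
arm_command(series=[{"linear": [-0.016, -0.002, 0], "turn": 0.143}, {"linear": [-0.016, 0, 0], "turn": 0.143}, {"linear": [-0.016, 0.002, 0], "turn": 0.143}, {"linear": [-0.016, 0.0045, 0], "turn": 0.143}, {"linear": [-0.015, 0.007, 0], "turn": 0.143}, {"linear": [-0.014, 0.009, 0], "turn": 0.143}, {"linear": [-0.012, 0.011, 0], "turn": 0.143}, {"linear": [-0.011, 0.012, 0], "turn": 0.143}, {"linear": [-0.009, 0.014, 0], "turn": 0.143}, {"linear": [-0.007, 0.015, 0], "turn": 0.143}])

```text
t: 11.7
ee_pos: [487.6, -142.9, 387.0]
orientation: [2.903, 0.446, 0.907]
ft_force: [0.9, -0.4, 0.2]
width: 88.0
grasp_force: 0.0
```

Emit:
arm_command(series=[{"linear": [-0.005, 0.016, 0], "turn": 0.143}, {"linear": [-0.0025, 0.016, 0], "turn": 0.138}, {"linear": [0, 0, 0], "turn": 0}])

```text
t: 12.0
ee_pos: [488.4, -176.7, 386.1]
orientation: [-2.988, -0.04, -0.927]
ft_force: [-0.2, 0.7, -0.2]
width: 87.6
grasp_force: 0.0
```

```bash
python3 -c "
from h import *
st()
z=Ro.from_rotvec(ctrl.get_obs()['orientation']).apply([0,0,1])
G=np.array([598.4,-174.5,219.])
plan(G-45*z,0,3); plan(G,0,5)"
```

```text
12.0 p [ 488.4 -176.7  386.1] q [-0.545 -0.094  2.034  0.479  0.739  0.718] w 87.6 0.0 F [-0.2  0.7 -0.2]
tool x [0.824 0.02  0.566] y [ 0.028 -1.    -0.005] z [ 0.566  0.02  -0.824] tilt 34.5
{"linear":[-0.0013, 0.0006, 0.0517],"turn":0.000},{"linear":[-0.0013, 0.0006, 0.0517],"turn":0.000},{"linear":[-0.0013, 0.0006, 0.0517],"turn":0.000},
{"linear":[-0.0008, 0.0003, 0.04],"turn":0.000},{"linear":[-0.0008, 0.0003, 0.04],"turn":0.000},{"linear":[-0.0008, 0.0003, 0.04],"turn":0.000},{"linear":[-0.0008, 0.0003, 0.04],"turn":0.000},{"linear":[-0.0008, 0.0003, 0.04],"turn":0.000},
```

Emit:
arm_command(series=[{"linear": [-0.001, 0, 0.045], "turn": 0}, {"linear": [-0.001, 0, 0.045], "turn": 0}, {"linear": [-0.001, 0.001, 0.04], "turn": 0}, {"linear": [-0.001, 0.001, 0.03], "turn": 0}, {"linear": [0, 0, 0.02], "turn": 0}, {"linear": [0, 0, 0.016], "turn": 0}, {"linear": [0, 0, 0], "turn": 0}])

```text
t: 12.7
ee_pos: [595.8, -172.1, 218.8]
orientation: [-2.987, -0.049, -0.92]
ft_force: [0.6, -1.1, 0.2]
width: 88.1
grasp_force: 0.0
```

```bash
python3 -c "
from h import *
st()
G=np.array([598.4,-174.5,219.])
plan(G,0,1)
ds=[ctrl.get_image(n) for n in ('scene','side','wrist')]
a=ds[0]['frame'][190:300,260:370];b=ds[1]['frame'][120:230,230:340]
cv2.imwrite('pics/g1.png',cv2.resize(np.hstack([a,b]),(800,400),interpolation=cv2.INTER_CUBIC))
cv2.imwrite('pics/g1w.png',ds[2]['frame'])"
```

```text
12.7 p [ 595.8 -172.1  218.8] q [-0.418  0.306  2.024  0.782  0.363  0.443] w 88.1 0.0 F [ 0.6 -1.1  0.2]
tool x [0.826 0.025 0.563] y [ 0.034 -0.999 -0.006] z [ 0.562  0.024 -0.827] tilt 34.24
{"linear":[0.0022, 0.0024, 0.0012],"turn":0.000},
```

View pics/g1w.png

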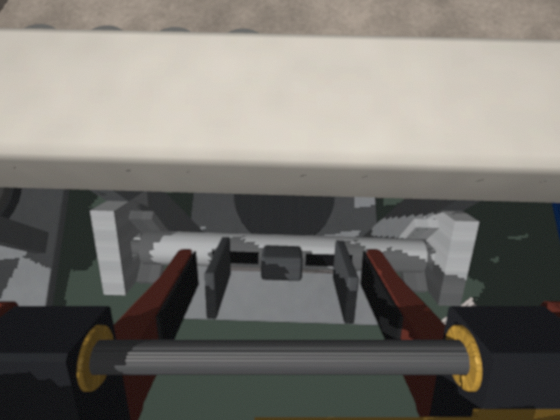

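The view is over the light. The tabs at (218,275) and (345,275) sit centred between the fingers (190 and 368). I'll close now.

Emit:
arm_command(series=[{"linear": [0.002, 0.0015, 0.001], "turn": 0}, {"linear": [0, 0, 0], "turn": 0}])

```text
t: 13.05
ee_pos: [598.0, -175.3, 220.1]
orientation: [-2.988, -0.043, -0.923]
ft_force: [0.6, -0.2, -0.3]
width: 87.7
grasp_force: 0.0
```

Emit:
arm_command(series=[{"linear": [0, 0, 0], "turn": 0}, {"linear": [0, 0, 0], "turn": 0}, {"linear": [0, 0, 0], "turn": 0}, {"linear": [0, 0, 0], "turn": 0}, {"linear": [0, 0, 0], "turn": 0}, {"linear": [0, 0, 0], "turn": 0}, {"linear": [0, 0, 0], "turn": 0}, {"linear": [0, 0, 0], "turn": 0}], jaw=-1)

```text
t: 13.85
ee_pos: [597.6, -175.1, 218.7]
orientation: [-2.988, -0.041, -0.92]
ft_force: [-2.0, -0.4, 4.5]
width: 39.7
grasp_force: 29.8
```

```bash
python3 -c "
from h import *
st()"
```

```text
13.85 p [ 597.6 -175.1  218.7] q [-0.421  0.31   2.019  0.777  0.364  0.45 ] w 39.7 29.793366193771362 F [-2.  -0.4  4.5]
tool x [0.827 0.021 0.562] y [ 0.03  -1.    -0.006] z [ 0.562  0.022 -0.827] tilt 34.22
```

Emit:
arm_command(series=[{"linear": [0, 0, -0.01], "turn": 0}, {"linear": [0, 0, -0.015], "turn": 0}, {"linear": [0, 0, -0.015], "turn": 0}])

```text
t: 14.15
ee_pos: [573.8, -175.3, 251.1]
orientation: [-2.988, -0.043, -0.915]
ft_force: [-0.3, -0.1, -3.4]
width: 39.6
grasp_force: 29.7
```

Emit:
arm_command(series=[{"linear": [0, 0, -0.025], "turn": 0}, {"linear": [0, 0, -0.03], "turn": 0}, {"linear": [0, 0, -0.03], "turn": 0}, {"linear": [0, 0, -0.03], "turn": 0}, {"linear": [0, 0, 0], "turn": 0}])

```text
t: 14.65
ee_pos: [509.7, -178.8, 349.8]
orientation: [-2.989, -0.042, -0.925]
ft_force: [1.0, -0.5, -1.9]
width: 39.5
grasp_force: 29.9
```

```bash
python3 -c "
from h import *
st()
d=ctrl.get_image('wrist');s=ctrl.get_image('scene');t=ctrl.get_image('side')
import pickle;pickle.dump((d,s,t),open('l1.pkl','wb'))
f=np.vstack([np.hstack([s['frame'][170:310,230:370],t['frame'][110:250,200:340]]),d['frame'][210:350,140:420]])
cv2.imwrite('pics/l1.png',cv2.resize(f,(600,600),interpolation=cv2.INTER_CUBIC))"
```

```text
14.65 p [ 509.7 -178.8  349.8] q [-0.521 -0.014  2.047  0.517  0.647  0.678] w 39.5 29.933449923992157 F [ 1.  -0.5 -1.9]
tool x [0.825 0.022 0.565] y [ 0.029 -1.    -0.004] z [ 0.564  0.02  -0.825] tilt 34.39
```

View pics/l1.png

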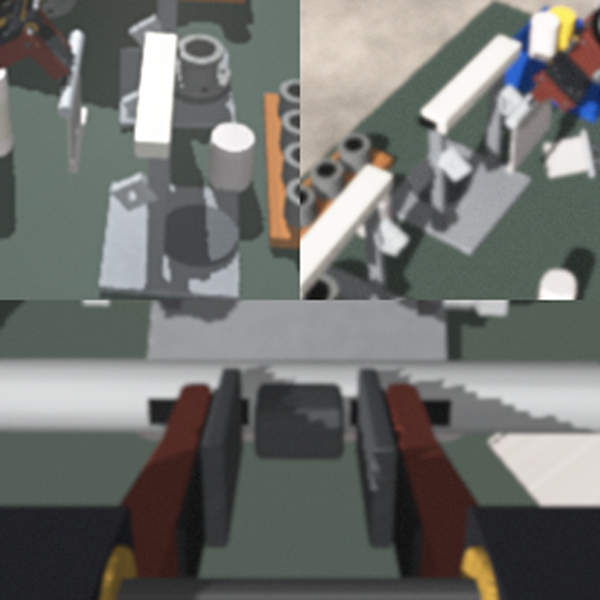

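```bash
python3 -c "
from h import *
plan([497,179.5,348],-.03,10)"|cut -c1-150
```

```text
{"linear":[-0.0002, -0.0358, -0.0001],"turn":-0.003},{"linear":[-0.0001, -0.0358, -0.0001],"turn":-0.003},{"linear":[0.0, -0.0358, -0.0001],"turn":-0.
```

Emit:
arm_command(series=[{"linear": [0, -0.02, -0.002], "turn": -0.003}, {"linear": [0, -0.038, 0], "turn": -0.003}, {"linear": [0, -0.038, 0], "turn": -0.003}, {"linear": [0, -0.038, 0], "turn": -0.003}, {"linear": [0, -0.038, 0], "turn": -0.003}, {"linear": [0, -0.038, 0], "turn": -0.003}, {"linear": [0, -0.038, 0], "turn": -0.003}, {"linear": [0, -0.038, 0], "turn": -0.003}, {"linear": [0, -0.038, 0], "turn": -0.003}, {"linear": [0, -0.034, 0], "turn": -0.003}])

```text
t: 15.8
ee_pos: [493.6, 181.6, 345.8]
orientation: [-2.997, -0.09, -0.917]
ft_force: [1.4, 0.8, -3.4]
width: 39.4
grasp_force: 29.9
```

Emit:
arm_command(series=[{"linear": [0, 0, 0], "turn": 0}, {"linear": [0, 0, 0], "turn": 0}])

```text
t: 16.0
ee_pos: [493.6, 180.5, 345.7]
orientation: [-2.998, -0.092, -0.916]
ft_force: [0.1, -0.7, -3.1]
width: 39.2
grasp_force: 30.0
```

```bash
python3 -c "
from h import *
st()
T=np.array([587.5,186.7,219.]);dr=np.array([.572,.046,-.819])
plan(T-40*dr,0,4)
plan(T,0,6)"|cut -c1-150
```

```text
16.0 p [493.6 180.5 345.7] q [ 0.451 -0.042  2.082 -0.414  0.588  2.247] w 39.2 29.96332347393036 F [ 0.1 -0.7 -3.1]
tool x [0.828 0.054 0.559] y [ 0.058 -0.998  0.012] z [ 0.558  0.023 -0.829] tilt 33.97
{"linear":[0.0016, -0.0003, 0.0294],"turn":0.000},{"linear":[0.0016, -0.0003, 0.0294],"turn":0.000},{"linear":[0.0016, -0.0003, 0.0294],"turn":0.000},
{"linear":[0.0012, -0.0004, 0.0263],"turn":0.000},{"linear":[0.0012, -0.0004, 0.0263],"turn":0.000},{"linear":[0.0012, -0.0004, 0.0263],"turn":0.000},
```

Emit:
arm_command(series=[{"linear": [0.0015, 0, 0.03], "turn": 0}, {"linear": [0.0015, 0, 0.03], "turn": 0}, {"linear": [0.0015, 0, 0.03], "turn": 0}, {"linear": [0.0015, 0, 0.025], "turn": 0}, {"linear": [0, 0, 0], "turn": 0}])

```text
t: 16.5
ee_pos: [563.8, 180.1, 252.1]
orientation: [-3.001, -0.084, -0.913]
ft_force: [-0.6, -0.5, -4.5]
width: 39.2
grasp_force: 30.0
```

```bash
python3 -c "
from h import *
st()
T=np.array([587.5,186.7,219.])
plan(T,0,1)
d=ctrl.get_image('wrist')
c,s=np.cos(.08),np.sin(.08)
L=np.array([[0,86,0],[0,-86,0]])
P=np.c_[608.4+c*L[:,0]-s*L[:,1],189+s*L[:,0]+c*L[:,1],190+L[:,2]]
p=proj(d,P);print(p, (p-[60,150])*800/440)
cv2.imwrite('pics/i1.png',cv2.resize(d['frame'][150:370,60:500],(800,400),interpolation=cv2.INTER_CUBIC))"
```

```text
16.5 p [563.8 180.1 252.1] q [ 0.383  0.206  2.06  -0.561  0.366  2.373] w 39.2 29.97366428375244 F [-0.6 -0.5 -4.5]
tool x [0.829 0.05  0.557] y [ 0.052 -0.999  0.012] z [ 0.557  0.019 -0.831] tilt 33.84
{"linear":[0.0016, -0.0058, 0.0408],"turn":0.000},
[[143.52389264 228.41792472]
 [388.9716674  222.62714766]] [[151.86162297 142.57804494]
 [598.13030436 132.04935937]]
```

View pics/i1.png

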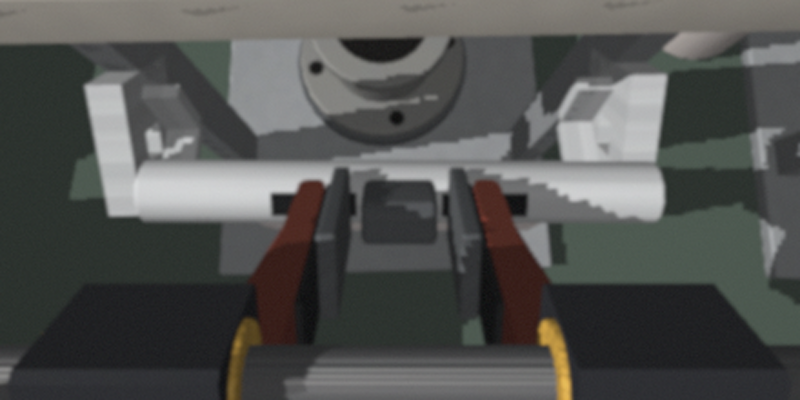

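The left ear's hole at (153,142) matches the prediction. The barrel runs 137–662, so it needs about 7–8 mm towards +y and a small yaw, and then goes in.

Emit:
arm_command(series=[{"linear": [0.001, -0.0075, 0], "turn": -0.012}, {"linear": [0, 0, 0], "turn": 0}, {"linear": [0, 0, 0], "turn": 0}])

```text
t: 16.85
ee_pos: [564.4, 190.1, 257.9]
orientation: [-2.997, -0.106, -0.925]
ft_force: [0.2, -0.5, -3.6]
width: 39.4
grasp_force: 30.0
```

```bash
python3 -c "
from h import *
st()
R=Ro.from_rotvec(ctrl.get_obs()['orientation'])
T=np.array([608.4,189.5,190])-R.apply([1.6,.2,35.8]);print(T)
plan(T,0,1)"
```

```text
16.85 p [564.4 190.1 257.9] q [ 0.402  0.202  2.051 -0.573  0.376  2.384] w 39.4 29.97439742088318 F [ 0.2 -0.5 -3.6]
tool x [0.824 0.063 0.563] y [ 0.065 -0.998  0.017] z [ 0.563  0.023 -0.826] tilt 34.3
[586.91127836 188.76626026 218.66943439]
{"linear":[-0.0036, 0.0022, 0.045],"turn":0.000},
```

Emit:
arm_command(series=[{"linear": [-0.003, 0.0015, 0.008], "turn": 0}, {"linear": [0, 0, 0.01], "turn": 0}, {"linear": [0, 0, 0.01], "turn": 0}, {"linear": [0, 0, 0], "turn": 0}, {"linear": [0, 0, 0], "turn": 0}])

```text
t: 17.35
ee_pos: [577.8, 188.4, 231.1]
orientation: [-2.999, -0.105, -0.921]
ft_force: [-0.1, -0.9, -2.7]
width: 39.5
grasp_force: 30.0
```

```bash
python3 -c "
from h import *
st()
R=Ro.from_rotvec(ctrl.get_obs()['orientation'])
T=np.array([608.4,189.5,190])-R.apply([1.6,.2,35.8]);print(T)
plan(T,0,1)
d=ctrl.get_image('wrist')
cv2.imwrite('pics/i2.png',cv2.resize(d['frame'][150:370,60:500],(800,400),interpolation=cv2.INTER_CUBIC))"
```

```text
17.35 p [577.8 188.4 231.1] q [ 0.387  0.264  2.047 -0.644  0.325  2.45 ] w 39.5 29.97445285320282 F [-0.1 -0.9 -2.7]
tool x [0.825 0.063 0.561] y [ 0.065 -0.998  0.018] z [ 0.561  0.022 -0.828] tilt 34.14
[586.99164571 188.81987024 218.73081603]
{"linear":[0.0007, -0.0, 0.0154],"turn":0.000},
```

View pics/i2.png

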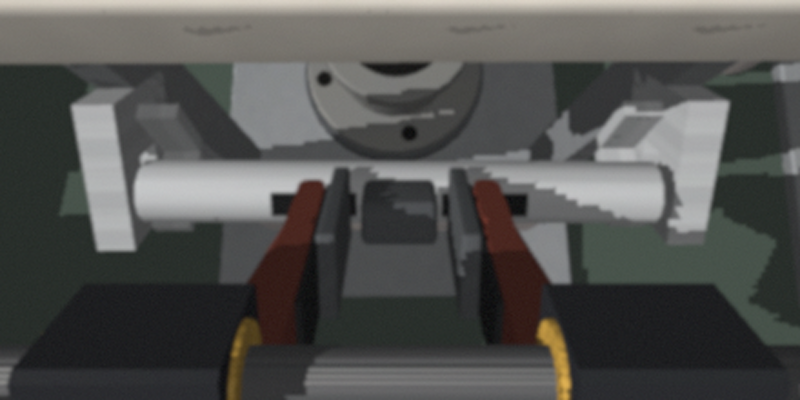

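Barrel ends at 136 and 664 lie centrally between the ears (inner faces about 135 and 668 at their near corners). I'll continue home.

Emit:
arm_command(series=[{"linear": [0.0005, 0, 0.005], "turn": -0.005}, {"linear": [0, 0, 0.004], "turn": -0.005}, {"linear": [0, 0, 0.003], "turn": 0}, {"linear": [0, 0, 0], "turn": 0}, {"linear": [0, 0, 0], "turn": 0}])

```text
t: 17.9
ee_pos: [584.9, 188.9, 222.1]
orientation: [3.0, 0.12, 0.923]
ft_force: [-0.4, -0.7, -2.7]
width: 39.6
grasp_force: 30.0
```

```bash
python3 -c "
from h import *
st()
R=Ro.from_rotvec(ctrl.get_obs()['orientation'])
T=np.array([608.4,189.5,190])-R.apply([1.6,.2,35.8]);print(T)
plan(T,0,1)"
```

```text
17.9 p [584.9 188.9 222.1] q [ 0.382  0.289  2.04  -0.674  0.308  2.468] w 39.6 29.97446984052658 F [-0.4 -0.7 -2.7]
tool x [0.824 0.073 0.562] y [ 0.073 -0.997  0.023] z [ 0.562  0.022 -0.827] tilt 34.19
[586.96335506 188.78738351 218.70892599]
{"linear":[-0.0002, 0.0002, 0.0039],"turn":0.000},
```

Advance in 1.5 mm steps until the force shows it seated.

Emit:
arm_command(series=[{"linear": [0, 0, 0.0015], "turn": 0}, {"linear": [0, 0, 0.0015], "turn": 0}, {"linear": [0, 0, 0], "turn": 0}, {"linear": [0, 0, 0], "turn": 0}])

```text
t: 18.3
ee_pos: [587.2, 189.3, 220.4]
orientation: [-2.999, -0.12, -0.926]
ft_force: [-0.0, 0.2, 1.2]
width: 39.4
grasp_force: 30.0
```

Emit:
arm_command(series=[{"linear": [0, 0, 0.0015], "turn": 0}, {"linear": [0, 0, 0], "turn": 0}, {"linear": [0, 0, 0], "turn": 0}])

```text
t: 18.6
ee_pos: [588.1, 189.4, 219.6]
orientation: [-2.998, -0.12, -0.927]
ft_force: [-3.8, -0.4, 7.5]
width: 39.5
grasp_force: 30.1
```

Emit:
arm_command(series=[{"linear": [0, 0, 0.001], "turn": 0.004}, {"linear": [0, 0, 0], "turn": 0}, {"linear": [0, 0, 0], "turn": 0}])

```text
t: 18.9
ee_pos: [588.4, 189.2, 219.0]
orientation: [-2.998, -0.114, -0.927]
ft_force: [-8.3, -3.7, 10.5]
width: 39.3
grasp_force: 30.1
```

```bash
python3 -c "
from h import *
st();print(ctrl.get_obs()['moment'])
d=ctrl.get_image('wrist')
cv2.imwrite('pics/i3.png',cv2.resize(d['frame'][150:370,60:500],(800,400),interpolation=cv2.INTER_CUBIC))"
```

```text
18.9 p [588.4 189.2 219. ] q [ 0.38   0.299  2.037 -0.689  0.3    2.486] w 39.3 30.129806399345398 F [-8.3 -3.7 10.5]
tool x [0.823 0.069 0.564] y [ 0.07  -0.997  0.02 ] z [ 0.563  0.023 -0.826] tilt 34.33
[0.59493255 0.27155695 0.2534158 ]
```

Emit:
arm_command(series=[{"linear": [0, 0, 0], "turn": 0}, {"linear": [0, 0, 0], "turn": 0}, {"linear": [0, 0, 0], "turn": 0}], jaw=0.25)

```text
t: 19.25
ee_pos: [588.4, 189.3, 218.2]
orientation: [-2.999, -0.115, -0.925]
ft_force: [-3.1, -0.4, 6.4]
width: 54.9
grasp_force: 6.0
```

Emit:
arm_command(series=[{"linear": [0, 0, 0], "turn": 0}, {"linear": [0, 0, 0], "turn": 0}, {"linear": [0, 0, 0], "turn": 0}, {"linear": [0, 0, 0], "turn": 0}, {"linear": [0, 0, 0], "turn": 0}, {"linear": [0, 0, 0], "turn": 0}], jaw=1)

```text
t: 19.85
ee_pos: [587.9, 189.0, 217.3]
orientation: [-3.0, -0.114, -0.923]
ft_force: [-0.5, -0.0, 0.5]
width: 87.5
grasp_force: 0.0
```

```bash
python3 -c "
from h import *
import pickle
st()
d=ctrl.get_image('wrist');pickle.dump(d,open('r.pkl','wb'))
# tabs: dark, fingers: red; print row profile
f=d['frame'].astype(int)
for r in (265,275,285,295,300):
    print(r,[tuple(f[r,c]) if 0 else f'{c}:'+('R' if f[r,c,2]>f[r,c,0]+25 else '%d'%f[r,c].mean()) for c in range(176,384,4)])
"
```

```text
19.85 p [587.9 189.  217.3] q [ 0.38   0.301  2.037 -0.689  0.3    2.486] w 87.5 0.0 F [-0.5 -0.   0.5]
tool x [0.825 0.069 0.561] y [ 0.07  -0.997  0.021] z [ 0.561  0.022 -0.827] tilt 34.18
265 ['176:R', '180:R', '184:33', '188:21', '192:12', '196:56', '200:110', '204:92', '208:64', '212:48', '216:37', '220:27', '224:32', '228:14', '232:15', '236:17', '240:16', '244:10', '248:17', '252:16', '256:83', '260:69', '264:72', '268:75', '272:74', '276:74', '280:74', '284:74', '288:73', '292:71', '296:72', '300:63', '304:19', '308:16', '312:16', '316:12', '320:15', '324:12', '328:26', '332:63', '336:71', '340:71', '344:63', '348:51', '352:69', '356:94', '360:87', '364:14', '368:26', '372:34', '376:R', '380:R']
275 ['176:R', '180:20', '184:14', '188:13', '192:14', '196:19', '200:72', '204:60', '208:51', '212:41', '216:32', '220:32', '224:30', '228:69', '232:73', '236:73', '240:71', '244:72', '248:71', '252:72', '256:70', '260:42', '264:42', '268:43', '272:43', '276:43', '280:43', '284:44', '288:58', '292:73', '296:71', '300:57', '304:72', '308:70', '312:70', '316:70', '320:70', '324:70', '3
[... 1017 characters left out ...]
'316:69', '320:69', '324:69', '328:70', '332:111', '336:67', '340:32', '344:29', '348:83', '352:76', '356:67', '360:126', '364:99', '368:13', '372:12', '376:31', '380:34']
300 ['176:14', '180:15', '184:13', '188:13', '192:57', '196:73', '200:72', '204:44', '208:42', '212:40', '216:31', '220:37', '224:72', '228:71', '232:72', '236:72', '240:72', '244:73', '248:73', '252:72', '256:70', '260:71', '264:71', '268:71', '272:71', '276:69', '280:71', '284:71', '288:70', '292:73', '296:69', '300:69', '304:69', '308:70', '312:69', '316:68', '320:69', '324:70', '328:68', '332:117', '336:111', '340:28', '344:30', '348:40', '352:41', '356:57', '360:125', '364:126', '368:45', '372:17', '376:33', '380:31']
```

```bash
python3 -c "
import cv2,pickle,numpy as np
g=cv2.imread('pics/g1w.png').mean(2);r=pickle.load(open('r.pkl','rb'))['frame'].mean(2)
for row in (290,300,306):
  for im in (g,r): print(row,im[row,200:228:2].astype(int),im[row,332:364:2].astype(int))
"
```

```text
290 [127 126 107  51  39  44  48  42  30  31  29  28  50 111] [122 116  63  29  30  32  32  30  44  61  63  62  64 105 121  96]
290 [72 80 78 75 72 68 46 33 31 33 31 32 56 70] [ 67  45  30  29  29  30  54  73  81  79  74  74  70  87 122  98]
300 [127 127 120  64  43  40  44  41  32  29  36  93 127 127] [123 124 119  84  31  29  30  36  41  42  42  45  85 121 122 122]
300 [72 60 44 42 42 42 40 35 31 31 37 64 72 72] [117 126 111  52  28  31  30  31  40  45  41  44  57 105 125 125]
306 [126 125 120  69  42  39  43  40  34  34  88 125 126 129] [122 121 121 117  66  29  32  41  44  42  43  47  98 121 121 121]
306 [71 62 44 44 44 43 42 33 30 34 59 73 73 72] [124 124 126 110  52  31  31  36  44  45  44  42  65 118 123 125]
```

The tab spacing matches the free state on stand 1 (inner edges at 220 and 340 px), so both pins are out. I'll retreat along the lean.

Emit:
arm_command(series=[{"linear": [0, 0, -0.01], "turn": 0}, {"linear": [0, 0, -0.025], "turn": 0}, {"linear": [0, 0, -0.04], "turn": 0}, {"linear": [0, 0, -0.04], "turn": 0}, {"linear": [0, 0, -0.04], "turn": 0}, {"linear": [0, 0, -0.03], "turn": 0}, {"linear": [0, 0, 0], "turn": 0}, {"linear": [0, 0, 0], "turn": 0}, {"linear": [0, 0, 0], "turn": 0}])

```text
t: 20.8
ee_pos: [483.9, 184.7, 369.5]
orientation: [-3.001, -0.115, -0.921]
ft_force: [0.4, -0.3, 0.1]
width: 87.9
grasp_force: 0.0
```

```bash
python3 -c "
from h import *
st()
d=ctrl.get_image('wrist')
c,s=np.cos(.08),np.sin(.08)
def W(L):
    L=np.array(L,float); return np.c_[608.4+c*L[:,0]-s*L[:,1],189+s*L[:,0]+c*L[:,1],190+L[:,2]]
L=[[-10,0,0],[0,79,0],[0,-79,0],[-28.7,31.5,41],[-28.7,-31.5,41],[0,66,-60],[0,-66,-60],[0,0,-119],[0,64,-119],[0,-64,-119]]
p=proj(d,W(L));print(p.round(0))
f=d['frame'].copy()
g=f.mean(2).astype(int)
a=p[3];b=p[4];r=int((a[1]+b[1])/2)
print('tab row',r); 
lo=int(min(a[0],b[0]))-14;hi=int(max(a[0],b[0]))+14
for rr in (r-6,r-3): print(rr,lo,g[rr,lo:hi:2])
for k in (1,2):
    x=int(p[k,0]);y=int(p[k,1]);print('barrel col',x,'rows',y-14,g[y-14:y+16:2,x])
x,y=p[7].astype(int);print('flap bottom col',x,y-12,g[y-12:y+14:2,x])
for k in (5,6):
    x=int(p[k,0]);y=int(p[k,1]);print('flap side row',y,x-12,g[y,x-12:x+14:2])
"
```

```text
20.8 p [483.9 184.7 369.5] q [ 0.475 -0.084  2.063 -0.401  0.652  2.227] w 87.9 0.0 F [ 0.4 -0.3  0.1]
tool x [0.825 0.07  0.56 ] y [ 0.07  -0.997  0.021] z [ 0.56   0.022 -0.828] tilt 34.11
[[279. 190.]
 [207. 181.]
 [350. 181.]
 [247. 193.]
 [313. 193.]
 [226. 198.]
 [329. 198.]
 [277. 211.]
 [233. 211.]
 [321. 211.]]
tab row 193
187 233 [158 161 160 159 156 124  98  88  56  52  82  86  87  85  88  85  86  97
  68  54  57  57  59  64  65  74  91  89  81  88  81  82  84  82  84  88
  98  89  89  98  90  93 111 111 113 111 110]
190 233 [102 102 102 103 103 100  97  86  57  56  90  95  94  96  95  96  96  91
  66  55  54  53  55  54  56  64  84  88  76  94  95  97  97  96  97  96
  94  87  91  96  90  87  98  96  97  97  98]
barrel col 206 rows 167 [ 97  97  96 107 115 120 122 122 122 116 107 100 109 110 111]
barrel col 349 rows 166 [137 127 124 129 165 192 209 216 216 204 188 131 103 111 112]
flap bottom col 277 199 [ 98  97  97  96 102 109 118 100  88  90  88  89  86]
flap side row 198 213 [108  80  77  71  61  61  80  99  98 101 103 101  98]
flap side row 198 317 [ 97  96  97  97  97 103 113  73  60  62  66  68  68]
```

The prediction for a guard fully home agrees with the picture to about 1 px: barrel rows 180/181, flap bottom 211, flap sides 226/329. I'll hand it in.

```bash
python3 -c "
from h import *
print(ctrl.close_job())"
```

```text
the job is handed in; nothing more can be done
None
```

The chip guard is off stand 1 and hanging straight in stand 2's saddles, with both tabs back at their free spacing (pins out); the job was handed in at about 21 s of the 56 s, and no verdict came back.

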